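Eject the dipping tweezers and hold them at the marked gap over the blue pot

TASK

Push the red tab of the dock all the way so that it ejects the parked dipping tweezers, then pick the tweezers up by their blue pads. Hold them level with the tips just above the middle of the blue pot, squeezed so that the red pointer stands in the green band (tip gap about 20 mm), and finish while still holding that gap steady, resting on nothing. Never pinch the tips shut, and do not shift the two pots, the can, the tape roll or the brush.

Things in the scene. Friction and masses are not known exactly. Their poses are not given: they have to be found in the camera images.
- dock: Fixed dock. Dark steel base plate 260 x 85 x 6 mm; on it two grey walls, 59 mm apart inside, x = -70 to +55 mm, tops 30 mm above the bench; a yellow lip on each wall (x = 23 to 47 mm, top at 34 mm) holds the parked tweezers down by their pads. Origin: centre of the underside, on the bench. x = direction of ejection, z up.
- ejector (a joint): Spring slide with the red tab, in m: 0 = at rest, 0.062 = pushed all the way along the dock's +x. Pushing takes 2 N at first, about 5 N at the end, plus the tweezers' friction; it springs back when let go. Its grey block pushes the rear of the tweezers ahead of it, 1:1, after 1 mm of slack.
- ejector_tab (a point): Middle of the rear face (the one to push, looking along the dock's -x) of the upright red tab: 34 mm wide, 10 mm thick, from 22 to 67 mm above the bench; this point is 56 mm above it. At rest at x = -114 mm, y = 0 in the dock frame; moves with the slide.
- tweezers: Sprung steel tweezers lying flat, 75 g, 178 mm long, 18 mm tall. Origin: underside, at the hinge, 8 mm from the rear end. x: middle line to the tips (at 170 mm), y: to the left arm, z up. Frame fixed to the left arm; the right arm is the jaw. Parked: origin at x = -75, z = 6 mm in the dock frame, axes as the dock's. Ejected: 61 mm further on, pads past the walls, still on the plate.
- jaw (a joint): Squeeze, rad: 0 = sprung open (tip gap 40 mm, 48 mm across the blue pads), 0.12 = pointer at the middle of the green band (gap 20 mm, 35 mm across the pads), 0.232 = tips shut (23 mm across the pads); linear between. The spring pushes each finger with about 4 N open, 8 N at the mark, 12 N shut: grip with an effort well above 8 N and let the finger opening set the gap.
- pads (a point): Grip point midway between the two blue pads of the open tweezers (outer faces upright, 26 mm long, 18 mm tall), 110 mm ahead of the tweezers' origin, 9 mm above the underside. Grip along the tweezers' y. At the mark the pad faces are parallel and the middle between them lies 6.6 mm further to +y.
- band (a point): Middle of the green band, 6 mm wide, on the white bar that crosses the top of the tweezers 156 mm ahead of their origin, 23 mm above the underside. The red pointer (3 mm wide) on the jaw moves along the bar's front edge and must stand in this band.
- tips (a point): Middle of the tip gap when at the mark, half way up the tips: 170 mm ahead of the tweezers' origin and 10 mm to +y, 9 mm above the underside. Fixed to the tweezers' frame.
- pot_blue: Blue open round pot, rim outer diameter 80 mm, 55 mm high, 0.4 kg, loose. Origin: centre of its underside, z up.
- pot_yellow: Yellow pot of the same shape, a bystander. The two pots may have swapped places.
- quart_can: Closed steel paint can, diameter 100 mm, 120 mm high, a bystander. Origin: centre of its underside.
- tape_roll: Green ring of tape lying flat, diameter 90 mm, 24 mm high, a bystander. Origin: centre of its underside.
- brush: Paint brush lying on the bench, a bystander. Origin near its middle, x along it to the bristles.
Not all that is in view belongs to the job. Leave any pink look-alike of the tweezers alone.

How it is judged:
By the outcome, as a careful person would: the job done as asked, in the order asked, and still so for the second after the job is handed in, while the arm keeps its last pose, push and grip.
It also fails if it takes over 64 s, if anything falls off the work surface, if the arm or the gripper's body presses on something with over 40 N, if the wrist force passes 120 N, or if a joint passes its speed limit or range.

ROBOT

A 7-joint arm with a two-finger parallel gripper is mounted at the origin on the work surface. World frame = base frame: x ahead of the robot, y to its left, z up, the work surface at z = 0. Lengths are in m, angles in rad, forces in N, time in s.
With the tool pointing down it reaches from about 0.425 to 0.875 m from the base axis. Payload 4.7 kg.
Tool frame: the origin (TCP) lies midway between the tips of the shut fingers; the grasp point (between the pads) lies 19 mm behind it; x points along the fingers, z is the direction in which the jaws open and shut, and the axes are right-handed (so a half turn about x gives the same grasp; the last joint's range is limited). The gripper opens to 87 mm and grips with 3 to 60 N. Pads are 19 mm wide; open, the fingers measure 117 mm over their backs; the gripper's body (75 mm by 190 mm) begins 51 mm behind the grasp point.
Start: joints at [-1.12, 0.321, -0.07, 1.45, 0.023, 1.371, -0.057], TCP at [0.275, 0.589, 0.223] pointing down, gripper open.
Joint ranges: [-2.86, 2.86], [-0.3, 2.09], [-1.38, 1.24], [0.06, 2.45], [-1.56, 4.7], [0.09, 2.05], [-2.69, 2.69]. Speed limits (rad/s): [2.57, 2.57, 3.14, 3.14, 3.14, 3.14, 3.14].

INTERFACE

Orientations are given as a unit quaternion [x, y, z, w].
In Python, from cell import read_state, camera, ticket gives the robot as it stands.
- The arm moves only by the tool apply_moves, never from a script. Its argument "motion" is a list of rows, each a list of 3 entries, a list of its own where there are three numbers: the shift along the world's x, y, z in units of 0.03 m (1.0 is 0.03 m), then the turn, a rotation vector about the world's x, y, z in units of 6 degrees (1.0 is 6 degrees), then the opening, from -1 (shut) to 1 (fully open). A call has exactly 5 rows; each row shifts and turns the commanded pose from where the row before left it; what a row does not reach is not made up. A row lasts 1/8 s, in which the tool goes at most 62.5 mm and 10.7 degrees, less where a joint would pass 70% of its speed; a pose out of reach is approached as far as the arm can. A call with a number of a shift or a turn outside -1 to 1 is refused whole. A call with a gripper value outside its range is refused whole. The fingers move at their own pace and stop on an object; "newtons" is the grip in N (left out, the last holds). Time passes only in rows, so rows that do not move let the fingers close, or fill a call up. It gives the time, the measured TCP pose, the force and the opening at its end, in the units of the state.
- read_state(): the state, without advancing time (a new reading comes with each control period).
- camera(name): name is "scene" or "top" or "wrist"; returns a dict with "color" (384x512x3 uint8, blue, green, red), "range_z" (384x512 float32, m along the optical axis (not along the pixel's ray), 0 where there is no reading), "fx", "fy", "cx", "cy" (pixels), "dist" ([k1, k2, p1, p2, k3] as OpenCV has them; the pictures are not rectified), "R" (3x3) and "t" (3): a world point X has camera coordinates R X + t; the wrist camera has in their place "tool_from_camera" (4x4, takes a point from camera to tool coordinates, whose origin is the TCP and whose axes are the tool frame's). Camera axes: x right, y down, z forward; pixel columns grow to the right and rows downward; lengths in m; the calibration is good to about 2 mm. A picture is of the moment at which its call begins: read the wrist's pose just before it.
- ticket.job_done(): hands the job in, once; it reports no verdict.
The state is a dict: "time_s": time; "joint_pos": joint angles; "dq": joint speeds; "effort": joint torques, N m; "eef_pos": TCP position; "ee_rot": TCP orientation; "ft_force": force on the tool from outside, world axes, zero at the start; "ft_torque": the same for the moment, N m; "width": finger opening in m.
Only numpy, scipy, OpenCV 4.12 (cv2) and the standard library are available. Lean on these libraries where they do the work, as an engineer would, in place of code of your own. Each camera call takes 0.05 s, during which the arm holds its last target.

## Working session

There is one attempt and no reset: what is moved stays moved. The work goes in short steps, Python scripts to look and compute and a tool call to move; the robot and the scene stay as the last step left them, time stands still between calls to the robot, and variables do not carry over. Pictures are saved under pics/ and viewed, and the job is handed in when it is done.

Besides the shell and the picture viewer there is one more tool, called by a JSON object that holds its "name" and its "arguments", one argument or row to a line. apply_moves: Moves the arm, as the interface text tells. Shifts and turns lie within -1 to 1; 1 stands for 0.03 m of shift or 6 degrees of turn. Its arguments: {"type":"object","properties":{"motion":{"type":"array","items":{"type":"array"}},"newtons":{"type":"number"}},"required":["motion"]}

```bash
mkdir -p pics; ls; cat > h.py <<'E'
import numpy as np, cv2
from cell import read_state, camera, ticket
from scipy.spatial.transform import Rotation as R
def snap(name,fn):
    s=read_state(); c=camera(name); cv2.imwrite(f'pics/{fn}.png',c['color']); 
    np.savez(f'pics/{fn}.npz',**{k:np.asarray(v) for k,v in c.items()},eef=s['eef_pos'],rot=s['ee_rot']); return c
def load(fn): return dict(np.load(f'pics/{fn}.npz'))
def ext(c):
    if 'R' in c: return c['R'],c['t']
    T=np.eye(4);T[:3,:3]=R.from_quat(c['rot']).as_matrix();T[:3,3]=c['eef']
    M=np.linalg.inv(T@c['tool_from_camera']);return M[:3,:3],M[:3,3]
def K(c): return np.array([[c['fx'],0,c['cx']],[0,c['fy'],c['cy']],[0,0,1]],float)
def ray(c,px,z):
    px=np.asarray(px,float).reshape(-1,1,2); n=cv2.undistortPoints(px,K(c),c['dist']).reshape(-1,2)
    Rm,t=ext(c); d=np.c_[n,np.ones(len(n))]@Rm; o=-Rm.T@t
    return o+d*((z-o[2])/d[:,2])[:,None]
def proj(c,X):
    Rm,t=ext(c); return cv2.projectPoints(np.asarray(X,float).reshape(-1,1,3),cv2.Rodrigues(Rm)[0],t,K(c),c['dist'])[0].reshape(-1,2)
E
python3 - <<'E'
from h import *
for n in ('scene','top','wrist'): snap(n,n+'0')
s=read_state()
for k in s: print(k,s[k])
E
```

```text
pics
time_s 0.15
joint_pos [-1.11988555  0.32164024 -0.07008146  1.45141041  0.02260075  1.37079565
 -0.05690569]
dq [ 0.00087221 -0.00309037 -0.00119308 -0.00304604 -0.00022942  0.0005916
  0.00093644]
effort [-5.51264238e-04 -4.91797328e+01 -4.04959135e-01 -3.12878430e+01
 -6.39065634e-02  4.05844243e-02  1.12157463e-04]
eef_pos [0.27484844 0.58856322 0.22171299]
ee_rot [-0.38009483  0.59687535  0.37948557  0.5960356 ]
ft_force [ 0.07211217 -0.49533919  1.05503054]
ft_torque [ 0.03611354 -0.039037    0.00544035]
width 0.08725389045623382
```

View pics/scene0.png

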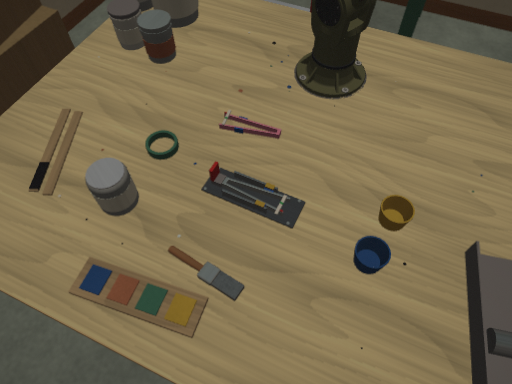

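View pics/top0.png

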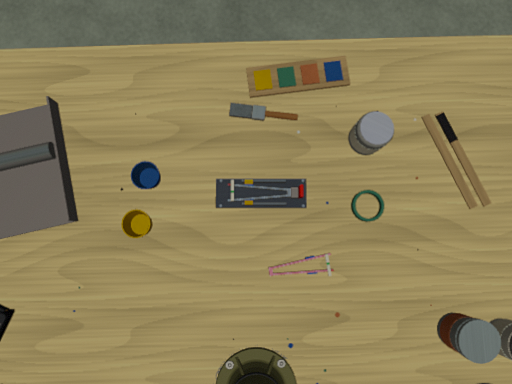

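View pics/wrist0.png

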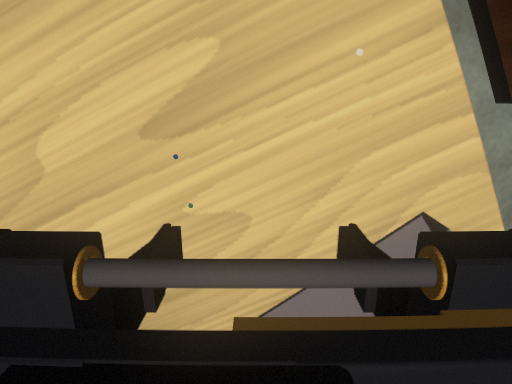

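The top view shows the dock near (261,193), the red tab at (302,190), the blue pot at (146,176), the yellow pot at (137,224) and the pink decoy at (300,265). Ejection runs to the left in the image. Next I'll measure these.

```bash
python3 - <<'E'
from h import *
c=load('top0'); im=c['color']; hsv=cv2.cvtColor(im,cv2.COLOR_BGR2HSV)
print('fx',c['fx'],'cam',-c['R'].T@c['t'])
cv2.imwrite('pics/top0z.png',cv2.resize(im[165:220,200:320],None,fx=6.6,fy=6.6,interpolation=cv2.INTER_CUBIC))
def blobs(m,box,name,zs,mn=5):
    x0,y0,x1,y1=box; mm=np.zeros_like(m); mm[y0:y1,x0:x1]=m[y0:y1,x0:x1]
    n,l,st,ce=cv2.connectedComponentsWithStats(mm)
    for i in range(1,n):
        if st[i,4]>=mn: print(name,st[i],ce[i].round(1),[ray(c,ce[i],z).round(4).tolist()[0] for z in zs])
blobs(cv2.inRange(hsv,(100,120,30),(130,255,255)),(120,150,170,200),'blue',[0.03,0.055],20)
blobs(cv2.inRange(hsv,(18,150,60),(32,255,255)),(115,200,160,245),'yel',[0.03,0.055],20)
blobs(cv2.inRange(hsv,(0,160,60),(6,255,255))|cv2.inRange(hsv,(174,160,60),(180,255,255)),(290,175,320,210),'red',[0.067])
blobs(cv2.inRange(hsv,(18,150,90),(32,255,255)),(235,170,262,215),'lip',[0.034])
# dock plate
m=cv2.inRange(hsv,(0,0,0),(180,255,85)); m2=np.zeros_like(m); m2[170:218,205:315]=m[170:218,205:315]
m2=cv2.morphologyEx(m2,cv2.MORPH_CLOSE,np.ones((9,9)))
cs=cv2.findContours(m2,0,2)[0]; k=max(cs,key=cv2.contourArea); b=cv2.boxPoints(cv2.minAreaRect(k)); P=ray(c,b,0.006); print(b,P,P.mean(0),np.linalg.norm(np.diff(P,axis=0),axis=1))
d=P[0]-P[1];print(np.degrees(np.arctan2(d[1],d[0])))
E
```

```text
fx 400.7663680510893 cam [ 0.40433347 -0.00581769  1.1453361 ]
blue [131 162  29  27 599] [144.9 175. ] [[0.5918, 0.2959, 0.03], [0.5876, 0.2891, 0.055]]
yel [121 209  31  29 682] [135.8 223.4] [[0.4563, 0.3207, 0.03], [0.4551, 0.3134, 0.055]]
red [299 184   5  14  63] [301.  190.8] [[0.5295, -0.1374, 0.067]]
lip [244 180   9   4  33] [248.4 181.5] [[0.5639, 0.0047, 0.034]]
lip [245 201   8   4  32] [248.5 202.5] [[0.5049, 0.006, 0.034]]
[[216. 179.]
 [305. 179.]
 [305. 207.]
 [216. 207.]] [[ 0.57796977  0.09774089  0.006     ]
 [ 0.57029856 -0.15796856  0.006     ]
 [ 0.48974551 -0.15423683  0.006     ]
 [ 0.49733316  0.09918539  0.006     ]] [ 0.53383675 -0.02881978  0.006     ] [0.25582449 0.08063945 0.25353579]
88.28166031962172
```

View pics/top0z.png

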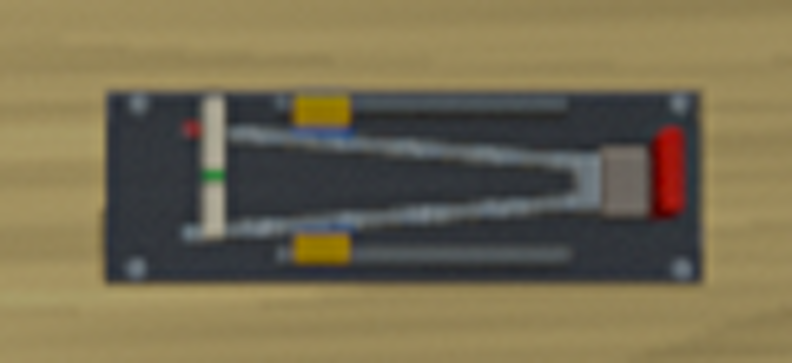

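```bash
python3 - <<'E'
from h import *
c=load('top0'); 
M=R.from_quat(c['rot']).as_matrix(); print(M.round(3)); print('yaw of tool z',np.degrees(np.arctan2(M[1,2],M[0,2])))
for n,p,z in (('can',(375,129),.12),('tape',(367,206),.02),('brushL',(230,110),0.01),('brushR',(297,117),0.01),('decoy',(300,265),.01)): print(n,ray(c,p,z)[0].round(3))
u=np.array([np.cos(np.radians(88.2)),np.sin(np.radians(88.2)),0]);v=np.array([-u[1],u[0],0]);o=np.array([.5334,-.0295,0])
f=lambda x,y,z:o+x*u+y*v+[0,0,z]
print('tab',f(-.114,0,.056),'pads ejected',f(.096,0,.015))
s=load('scene0');im=s['color'].copy()
for nm,cc in(('s',s),('t',c)):
    im=cc['color'].copy();im=cv2.resize(im,None,fx=3,fy=3)
    P=[f(a,b,.006) for a in(-.13,.13) for b in(-.0425,.0425)]+[f(-.114,0,.067),f(.035,.033,.034),f(.035,-.033,.034),[.589,.294,.055]]
    for p in proj(cc,P): cv2.circle(im,tuple(int(q*3+1) for q in p),3,(255,0,255),-1)
    x0,y0=((180*3,130*3) if nm=='s' else (120*3,140*3)); cv2.imwrite(f'pics/ov_{nm}.png',im[y0:y0+400,x0:x0+750])
E
```

```text
[[-0.001 -0.906  0.423]
 [-0.002  0.423  0.906]
 [-1.    -0.    -0.002]]
yaw of tool z 64.97271330399323
can [ 0.681 -0.333  0.12 ]
tape [ 0.486 -0.327  0.02 ]
brushL [0.781 0.053 0.01 ]
brushR [ 0.754 -0.143  0.01 ]
decoy [ 0.328 -0.132  0.01 ]
tab [ 0.52981917 -0.14344375  0.056     ] pads ejected [0.53641543 0.06645263 0.015     ]
```

View pics/ov_s.png

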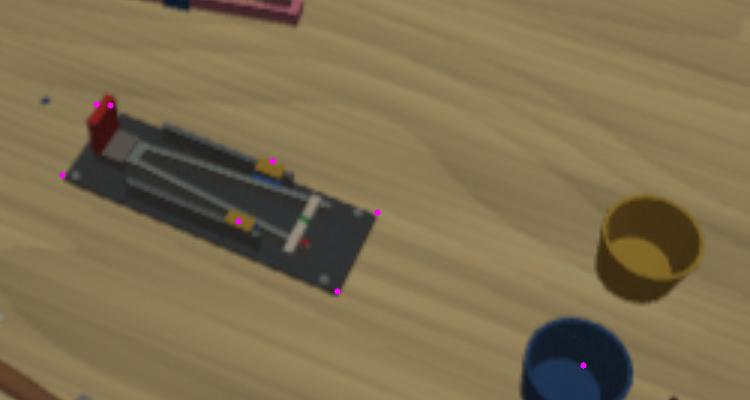

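View pics/ov_t.png

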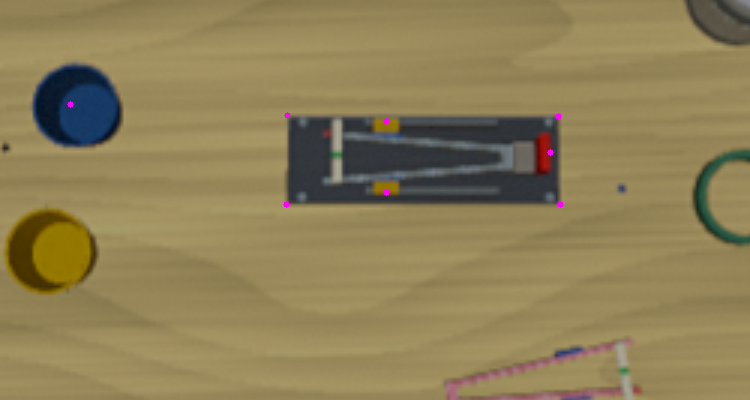

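{"name": "apply_moves", "arguments": {
  "motion": [
    [[0.7,-1,0],[0,0,-1],-1],
    [[0.7,-1,0],[0,0,-1],-1],
    [[0.7,-1,0],[0,0,-1],-1],
    [[0.7,-1,0],[0,0,-1],-1],
    [[0.7,-1,0],[0,0,-1],-1]
  ],
  "newtons": 25
}}

```text
time_s: 0.78
eef_pos: [0.3805, 0.4378, 0.2223]
ee_rot: [-0.211, 0.675, 0.211, 0.675]
ft_force: [0.4, 1.7, -0.2]
width: 0.0449
```

{"name": "apply_moves", "arguments": {
  "motion": [
    [[0.7,-1,0],[0,0,-1],-1],
    [[0.7,-1,0],[0,0,-1],-1],
    [[0.7,-1,0],[0,0,-1],-1],
    [[0.7,-1,0],[0,0,-1],-1],
    [[0.7,-1,0],[0,0,-1],-1]
  ]
}}

```text
time_s: 1.4
eef_pos: [0.4862, 0.2871, 0.2225]
ee_rot: [-0.028, 0.706, 0.028, 0.707]
ft_force: [0.0, 0.5, -0.1]
width: 0.0013
```

{"name": "apply_moves", "arguments": {
  "motion": [
    [[0.5,-1,0],[0,0,-1],-1],
    [[0.5,-1,0],[0,0,-0.1],-1],
    [[0.5,-1,0],[0,0,0],-1],
    [[0,-1,0],[0,0,0],-1],
    [[0,-1,0],[0,0,0],-1]
  ]
}}

```text
time_s: 2.02
eef_pos: [0.5306, 0.1368, 0.2225]
ee_rot: [0.011, 0.707, -0.011, 0.707]
ft_force: [0.4, -0.2, 0.5]
width: 0.0007
```

{"name": "apply_moves", "arguments": {
  "motion": [
    [[0,-1,0],[0,0,0],-1],
    [[0,-1,0],[0,0,0],-1],
    [[0,-1,0],[0,0,0],-1],
    [[0,-1,0],[0,0,0],-1],
    [[0,-1,0],[0,0,0],-1]
  ]
}}

```text
time_s: 2.65
eef_pos: [0.5301, -0.0132, 0.2226]
ee_rot: [0.011, 0.707, -0.011, 0.707]
ft_force: [0.3, -0.1, -0.1]
width: 0.0002
```

{"name": "apply_moves", "arguments": {
  "motion": [
    [[0,-1,0],[0,0,0],-1],
    [[0,-1,0],[0,0,0],-1],
    [[0,-1,0],[0,0,0],-1],
    [[0,-1,0],[0,0,0],-1],
    [[0,-1,-0.3],[0,0,0],-1]
  ]
}}

```text
time_s: 3.28
eef_pos: [0.5303, -0.1633, 0.2142]
ee_rot: [0.011, 0.706, -0.011, 0.708]
ft_force: [0.6, 0.5, 0.5]
width: 0.0005
```

{"name": "apply_moves", "arguments": {
  "motion": [
    [[0,-0.7,-0.6],[0,0,0],-1],
    [[0,0,-1],[0,0,0],-1],
    [[0,0,-1],[0,0,0],-1],
    [[0,0,-1],[0,0,0],-1],
    [[0,0,-1],[0,0,0],-1]
  ]
}}

```text
time_s: 3.9
eef_pos: [0.5299, -0.1832, 0.0747]
ee_rot: [0.011, 0.707, -0.011, 0.707]
ft_force: [0.3, 0.2, 0.3]
width: 0.0008
```

{"name": "apply_moves", "arguments": {
  "motion": [
    [[0,0,-1],[0,0,0],-1],
    [[0,0.2,0],[0,0,0],-1],
    [[0,0.3,0],[0,0,0],-1],
    [[0,0.3,0],[0,0,0],-1],
    [[0,0.3,0],[0,0,0],-1]
  ]
}}

```text
time_s: 4.53
eef_pos: [0.5313, -0.1493, 0.047]
ee_rot: [0.009, 0.706, -0.01, 0.708]
ft_force: [1.3, -3.0, 2.2]
width: 0.0008
```

{"name": "apply_moves", "arguments": {
  "motion": [
    [[0,0.3,0],[0,0,0],-1],
    [[0,0.3,0],[0,0,0],-1],
    [[0.1,0.3,0],[0,0,0],-1],
    [[0,0.3,0],[0,0,0],-1],
    [[0,0.3,0],[0,0,0],-1]
  ]
}}

```text
time_s: 5.15
eef_pos: [0.5327, -0.1042, 0.0454]
ee_rot: [0.01, 0.707, -0.011, 0.707]
ft_force: [0.7, -5.0, 2.2]
width: 0.001
```

{"name": "apply_moves", "arguments": {
  "motion": [
    [[0,0.1,0],[0,0,0],-1],
    [[0,0.1,0],[0,0,0],-1],
    [[0,0.1,0],[0,0,0],-1],
    [[0,0,0],[0,0,0],-1],
    [[0,0,0],[0,0,0],-1]
  ]
}}

```text
time_s: 5.78
eef_pos: [0.533, -0.0954, 0.0454]
ee_rot: [0.01, 0.707, -0.01, 0.707]
ft_force: [1.2, -4.8, 0.9]
width: 0.0002
```

{"name": "apply_moves", "arguments": {
  "motion": [
    [[0,0.1,0],[0,0,0],-1],
    [[0,0.1,0],[0,0,0],-1],
    [[0,0,0],[0,0,0],-1],
    [[0,0,0],[0,0,0],-1],
    [[0,0,0],[0,0,0],-1]
  ]
}}

```text
time_s: 6.4
eef_pos: [0.5331, -0.0925, 0.0455]
ee_rot: [0.009, 0.707, -0.012, 0.707]
ft_force: [1.6, -10.6, 0.5]
width: 0.0009
```

{"name": "apply_moves", "arguments": {
  "motion": [
    [[0,0.1,0],[0,0,0],-1],
    [[0,0,0],[0,0,0],-1],
    [[0,0,0],[0,0,0],-1],
    [[0,0,0],[0,0,0],-1],
    [[0,0,0],[0,0,0],-1]
  ]
}}

```text
time_s: 7.02
eef_pos: [0.533, -0.0923, 0.0456]
ee_rot: [0.009, 0.706, -0.014, 0.708]
ft_force: [1.6, -16.1, -1.2]
width: 0.0005
```

```bash
python3 - <<'E'
from h import *
c=snap('top','top1');snap('scene','scene1');snap('wrist','wrist1')
cv2.imwrite('pics/top1z.png',cv2.resize(c['color'][165:220,190:320],None,fx=6,fy=6,interpolation=cv2.INTER_CUBIC))
cv2.imwrite('pics/scene1z.png',cv2.resize(load('scene1')['color'][120:270,180:420],None,fx=3.3,fy=3.3,interpolation=cv2.INTER_CUBIC))
E
```

```text
(no output)
```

View pics/top1z.png

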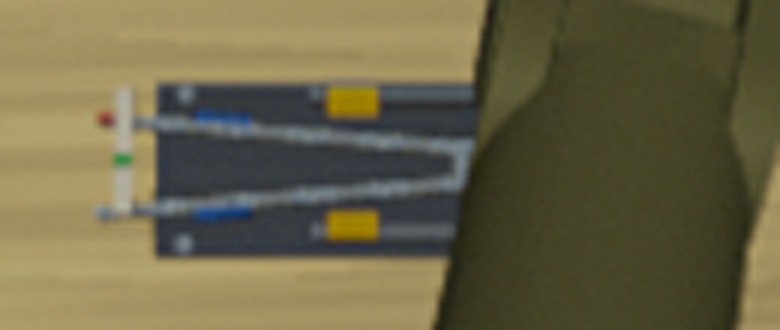

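View pics/scene1z.png

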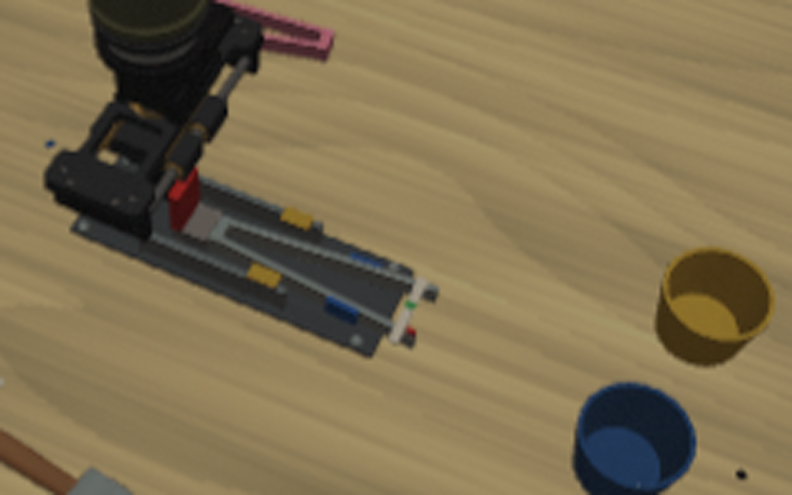

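View pics/wrist1.png

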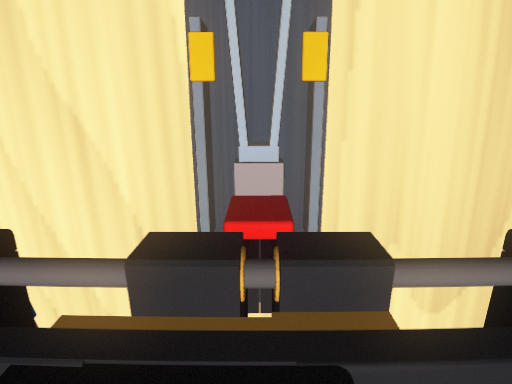

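The tweezers are ejected, with the pads past the walls, and the slide is on its stop: the force rose to 16 N with no further travel. Next I back off, rise and go over the pads.

{"name": "apply_moves", "arguments": {
  "motion": [
    [[0,-0.5,0],[0,0,0],-1],
    [[0,-0.6,0],[0,0,0],-1],
    [[0,-0.7,0],[0,0,0],-1],
    [[0,-0.7,0],[0,0,0],-1],
    [[0,-0.5,0.3],[0,0,0],-1]
  ]
}}

```text
time_s: 7.8
eef_pos: [0.532, -0.175, 0.0537]
ee_rot: [0.011, 0.708, -0.009, 0.706]
ft_force: [0.1, 0.1, 0.9]
width: 0.0005
```

{"name": "apply_moves", "arguments": {
  "motion": [
    [[0,0,1],[0,0,0],-1],
    [[0,0,1],[0,0,0],-1],
    [[0,0,1],[0,0,0],0.5],
    [[0,1,1],[0,0,0],0.5],
    [[0,1,0],[0,0,0],0.5]
  ]
}}

```text
time_s: 8.43
eef_pos: [0.5347, -0.1145, 0.1777]
ee_rot: [0.011, 0.705, -0.009, 0.709]
ft_force: [-0.6, 0.2, 0.3]
width: 0.023
```

{"name": "apply_moves", "arguments": {
  "motion": [
    [[0,1,0],[0,0,0],0.5],
    [[0,1,0],[0,0,0],0.5],
    [[0,1,0],[0,0,0],0.5],
    [[0,0,0],[0,0,0],0.5],
    [[0,0,0],[0,0,0],0.5]
  ]
}}

```text
time_s: 9.05
eef_pos: [0.5329, -0.0262, 0.1748]
ee_rot: [0.01, 0.707, -0.01, 0.707]
ft_force: [-1.3, 0.1, 0.4]
width: 0.0641
```

```bash
python3 - <<'E'
from h import *
c=snap('wrist','wrist2');print(read_state()['width'],read_state()['eef_pos'],read_state()['ft_force'])
t=snap('top','top2')
cv2.imwrite('pics/top2z.png',cv2.resize(t['color'][155:225,120:320],None,fx=4,fy=4,interpolation=cv2.INTER_CUBIC))
E
```

```text
0.06477142370189193 [ 0.53290623 -0.02685864  0.17480602] [-0.15271473 -0.02594429  0.00401325]
```

View pics/wrist2.png

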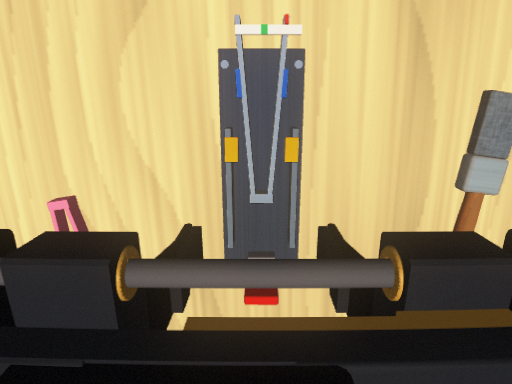

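View pics/top2z.png

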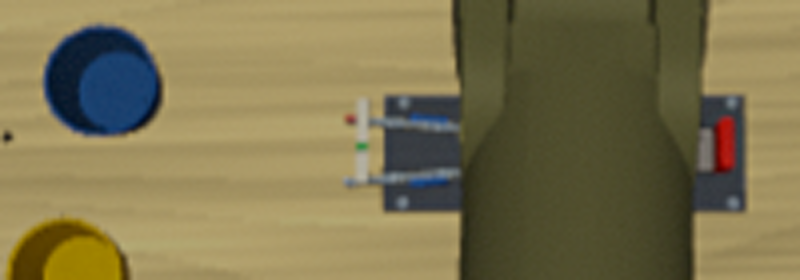

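```bash
python3 - <<'E'
from h import *
c=load('wrist2');hsv=cv2.cvtColor(c['color'],cv2.COLOR_BGR2HSV)
def blobs(m,box,name,z,mn=8):
    x0,y0,x1,y1=box; mm=np.zeros_like(m); mm[y0:y1,x0:x1]=m[y0:y1,x0:x1]
    n,l,st,ce=cv2.connectedComponentsWithStats(mm); out=[]
    for i in range(1,n):
        if st[i,4]>=mn: p=ray(c,ce[i],z)[0];out.append(p);print(name,st[i],ce[i].round(1),p.round(4))
    return out
b=blobs(cv2.inRange(hsv,(105,120,60),(130,255,255)),(225,60,300,110),'pad',.024)
blobs(cv2.inRange(hsv,(50,120,60),(75,255,255)),(225,10,310,45),'band',.029)
blobs(cv2.inRange(hsv,(0,160,60),(6,255,255))|cv2.inRange(hsv,(174,160,60),(180,255,255)),(225,0,310,45),'ptr',.029)
blobs(cv2.inRange(hsv,(20,150,90),(32,255,255)),(215,130,310,170),'lip',.034)
print((b[0]+b[1])/2)
print('hinge',ray(c,[[250,199],[272,199]],.024))
# pot rim
t=load('top2');h=cv2.cvtColor(t['color'],cv2.COLOR_BGR2HSV)
for nm,m,bx in(('blue',cv2.inRange(h,(100,120,30),(130,255,255)),(125,150,170,200)),('yel',cv2.inRange(h,(18,150,50),(32,255,255)),(115,200,160,245))):
    mm=np.zeros_like(m);x0,y0,x1,y1=bx;mm[y0:y1,x0:x1]=m[y0:y1,x0:x1];mm=cv2.morphologyEx(mm,cv2.MORPH_CLOSE,np.ones((5,5)))
    k=max(cv2.findContours(mm,0,1)[0],key=cv2.contourArea)
    # rim outline at z=.055
    P=ray(t,k.reshape(-1,2),.055);ctr,r=cv2.minEnclosingCircle(P[:,:2].astype(np.float32));print(nm,ctr,r,P[:,:2].min(0),P[:,:2].max(0))
E
```

```text
pad [235  69   7  29 137] [238.   83.1] [0.5163 0.068  0.024 ]
pad [282  69   7  29 138] [284.7  83.3] [0.56   0.0666 0.024 ]
band [262  24   5  10  46] [264.   28.9] [0.5417 0.1131 0.029 ]
ptr [285  15   3   9  24] [286.1  19.2] [0.5614 0.1205 0.029 ]
lip [224 138  14  24 315] [230.9 149.4] [0.5074 0.0072 0.034 ]
lip [285 138  14  24 321] [291.2 149.3] [0.565  0.0057 0.034 ]
[0.53816051 0.06726908 0.024     ]
hinge [[ 0.52351728 -0.04576875  0.024     ]
 [ 0.5461516  -0.04639995  0.024     ]]
blue (0.5862191915512085, 0.28904587030410767) 0.03996117785573006 [0.55139077 0.25027046] [0.62436872 0.32772867]
yel (0.4555352032184601, 0.3126012980937958) 0.04161030426621437 [0.41820715 0.27199601] [0.49441259 0.35373198]
```

{"name": "apply_moves", "arguments": {
  "motion": [
    [[0.04,1,0],[0,0,0],0.75],
    [[0,1,0],[0,0,0],0.75],
    [[0,1,0],[0,0,0],0.75],
    [[0,0.15,-0.5],[0,0,0],0.75],
    [[0,0,-0.5],[0,0,0],0.75]
  ]
}}

```text
time_s: 9.78
eef_pos: [0.534, 0.0671, 0.1434]
ee_rot: [0.01, 0.707, -0.011, 0.707]
ft_force: [1.0, -0.3, -0.3]
width: 0.0755
```

{"name": "apply_moves", "arguments": {
  "motion": [
    [[0,0,-1],[0,0,0],0.75],
    [[0,0,-1],[0,0,0],0.75],
    [[0,0,-1],[0,0,0],0.75],
    [[0,0,-0.5],[0,0,0],0.75],
    [[0,0,0],[0,0,0],0.75]
  ]
}}

```text
time_s: 10.4
eef_pos: [0.5333, 0.067, 0.0384]
ee_rot: [0.01, 0.708, -0.011, 0.706]
ft_force: [-0.7, -0.1, -0.2]
width: 0.0763
```

```bash
python3 - <<'E'
from h import *
s=read_state();print(s['eef_pos'],s['ft_force'],s['width'])
snap('wrist','wrist3')
t=snap('scene','scene3')
cv2.imwrite('pics/scene3z.png',cv2.resize(t['color'][120:270,180:420],None,fx=3.3,fy=3.3,interpolation=cv2.INTER_CUBIC))
E
```

```text
[0.5332533  0.06700725 0.03837728] [-0.66413827 -0.09335444 -0.23581647] 0.07626101815103893
```

View pics/wrist3.png

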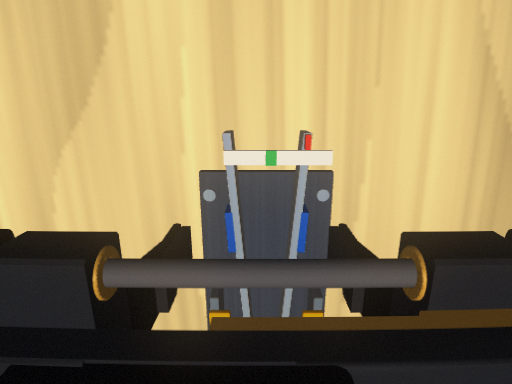

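View pics/scene3z.png

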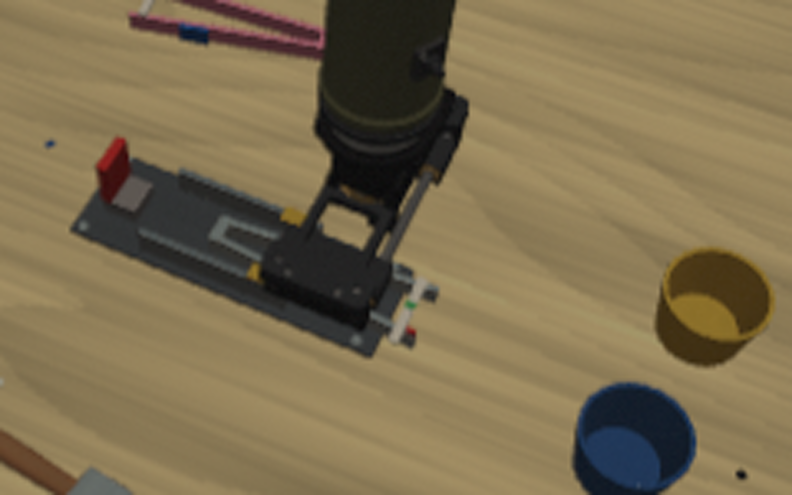

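```bash
python3 - <<'E'
from h import *
c=load('wrist3');hsv=cv2.cvtColor(c['color'],cv2.COLOR_BGR2HSV)
m=cv2.inRange(hsv,(105,120,60),(130,255,255));m[:180]=0
n,l,st,ce=cv2.connectedComponentsWithStats(m)
for i in range(1,n):
    if st[i,4]>20: print(st[i],ce[i],ray(c,ce[i],.024), ray(c,[[st[i,0],st[i,1]],[st[i,0]+st[i,2],st[i,1]+st[i,3]]],.024))
print(ray(c,[[271,157]],.029))
E
```

```text
[297 208  12  45 319] [302.62382445 231.45141066] [[0.5599087  0.06759724 0.024     ]] [[0.55649246 0.08249067 0.024     ]
 [0.56393793 0.05327029 0.024     ]]
[225 212  11  41 309] [229.802589   232.13592233] [[0.51635041 0.06842048 0.024     ]] [[0.51423872 0.08123871 0.024     ]
 [0.51936435 0.0545792  0.024     ]]
[[0.5417327 0.1138183 0.029    ]]
```

{"name": "apply_moves", "arguments": {
  "motion": [
    [[0,0,-0.4],[0,0,0],0.75],
    [[0,0,-0.4],[0,0,0],0.75],
    [[0,0,-0.1],[0,0,0],0.75],
    [[0,0,0],[0,0,0],0.75],
    [[0,0,0],[0,0,0],0.75]
  ]
}}

```text
time_s: 11.12
eef_pos: [0.5345, 0.0685, 0.0128]
ee_rot: [0.01, 0.707, -0.01, 0.707]
ft_force: [-0.2, 0.1, 0.6]
width: 0.076
```

{"name": "apply_moves", "arguments": {
  "motion": [
    [[0,0,-0.07],[0,0,0],0.3],
    [[0,0,0],[0,0,0],0.1],
    [[0,0,0],[0,0,0],0.05],
    [[0,0,0],[0,0,0],0],
    [[0,0,0],[0,0,0],0]
  ],
  "newtons": 30
}}

```text
time_s: 11.75
eef_pos: [0.5342, 0.0685, 0.0106]
ee_rot: [0.01, 0.707, -0.01, 0.707]
ft_force: [0.6, 0.6, 0.7]
width: 0.0449
```

{"name": "apply_moves", "arguments": {
  "motion": [
    [[0,0,0],[0,0,0],-0.05],
    [[0,0,0],[0,0,0],-0.1],
    [[0,0,0],[0,0,0],-0.15],
    [[0,0,0],[0,0,0],-0.18],
    [[0,0,0],[0,0,0],-0.18]
  ]
}}

```text
time_s: 12.38
eef_pos: [0.5343, 0.0685, 0.0105]
ee_rot: [0.01, 0.707, -0.01, 0.707]
ft_force: [-0.3, 0.1, 0.1]
width: 0.0359
```

```bash
python3 - <<'E'
from h import *
snap('wrist','wrist4');s=read_state();print(s['eef_pos'],s['ft_force'],s['width'])
E
```

```text
[0.53427271 0.06852457 0.01054776] [0.8335852  0.59261211 1.38553195] 0.036318356122987984
```

View pics/wrist4.png

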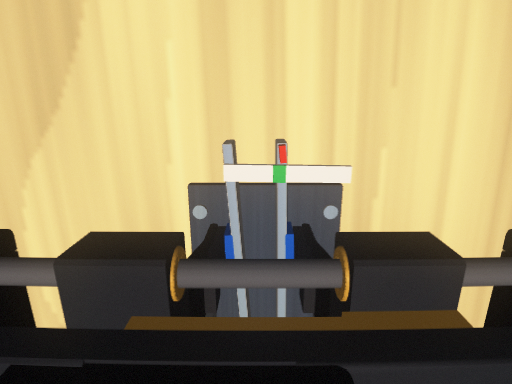

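{"name": "apply_moves", "arguments": {
  "motion": [
    [[0,0,0],[0,0,0],-0.2],
    [[0,0,0.3],[0,0,0],-0.2],
    [[0,0,0.6],[0,0,0],-0.2],
    [[0,0,0.8],[0,0,0],-0.2],
    [[0,0,0.8],[0,0,0],-0.2]
  ]
}}

```text
time_s: 13.05
eef_pos: [0.5344, 0.0684, 0.0874]
ee_rot: [0.01, 0.707, -0.01, 0.707]
ft_force: [0.9, 0.8, -0.9]
width: 0.035
```

{"name": "apply_moves", "arguments": {
  "motion": [
    [[0,0,0.8],[0,0,0],-0.2],
    [[0,0,0.5],[0,0,0],-0.2],
    [[0,0,0.2],[0,0,0],-0.2],
    [[0,0,0],[0,0,0],-0.2],
    [[0,0,0],[0,0,0],-0.2]
  ]
}}

```text
time_s: 13.68
eef_pos: [0.5336, 0.0684, 0.1296]
ee_rot: [0.01, 0.708, -0.01, 0.706]
ft_force: [-0.9, -0.2, -0.9]
width: 0.0353
```

```bash
python3 - <<'E'
from h import *
snap('wrist','wrist5');s=read_state();print(s['eef_pos'],s['ft_force'],s['ft_torque'],s['width'])
t=snap('scene','scene5')
cv2.imwrite('pics/scene5z.png',cv2.resize(t['color'][120:270,180:420],None,fx=3.3,fy=3.3,interpolation=cv2.INTER_CUBIC))
E
```

```text
[0.53354399 0.06835963 0.12953607] [ 0.25610575 -0.30015405 -0.95489387] [-0.06531619  0.04943005 -0.00809135] 0.035009308427855025
```

View pics/wrist5.png

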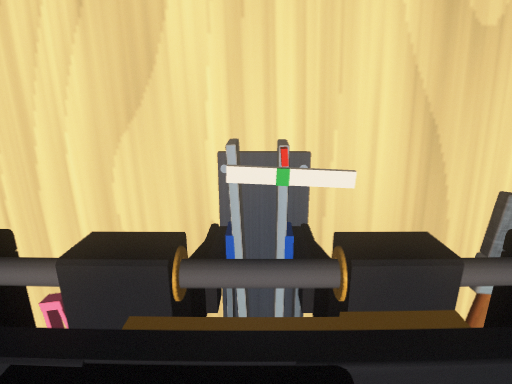

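View pics/scene5z.png

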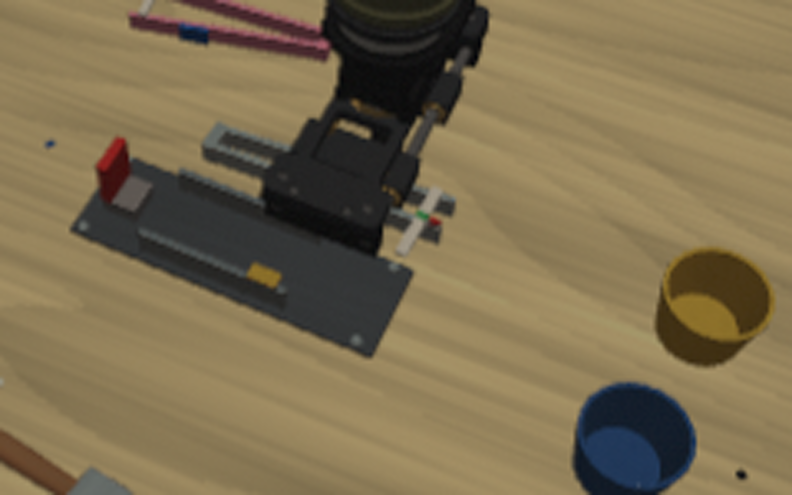

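```bash
cat > m.py <<'E'
from h import *
import sys
def pts(c,px):
    px=np.asarray(px); n=cv2.undistortPoints(px.astype(float).reshape(-1,1,2),K(c),c['dist']).reshape(-1,2)
    d=c['range_z'][px[:,1],px[:,0]]; Rm,t=ext(c)
    return (np.c_[n,np.ones(len(n))]*d[:,None]-t)@Rm
if __name__=='__main__':
  for f in sys.argv[1:]:
    c=load(f);h=cv2.cvtColor(c['color'],cv2.COLOR_BGR2HSV)
    v,u=np.mgrid[135:262,215:365];px=np.c_[u.ravel(),v.ravel()];P=pts(c,px)-c['eef'];hh=h[px[:,1],px[:,0]].astype(int)
    near=(P[:,2]>-.005)&(P[:,2]<.03)
    def rep(nm,m):
        m=m&near
        if m.sum()>3:print(f,nm,m.sum(),'px',px[m].mean(0).round(1),'rel',np.median(P[m],0).round(4))
    gr=(hh[:,0]>45)&(hh[:,0]<75)&(hh[:,1]>120);rep('band',gr)
    rd=((hh[:,0]<6)|(hh[:,0]>174))&(hh[:,1]>150);rep('ptr',rd)
    wh=(hh[:,1]<40)&(hh[:,2]>200);rep('bar',wh)
    gy=(hh[:,1]<70)&(hh[:,2]>110)&(hh[:,2]<200)
    for side,s in(('L',px[:,0]<258),('R',px[:,0]>258)):
        m=gy&near&s&(P[:,2]>.008)
        if m.sum()>20:
            A=np.c_[P[m,1],np.ones(m.sum())];k,*_=np.linalg.lstsq(A,P[m,2],rcond=None)
            r=P[m,2]-A@k;g=abs(r)<.003;k=np.linalg.lstsq(A[g],P[m,2][g],rcond=None)[0];k2=np.linalg.lstsq(A[g],P[m,0][g],rcond=None)[0]
            print(f,side,g.sum(),'z slope',k.round(4),'x fit',k2.round(4),'y range',P[m,1].min().round(3),P[m,1].max().round(3))
    b=cv2.inRange(h,(105,120,60),(130,255,255))[px[:,1],px[:,0]]>0
    for s,q in(('padL',px[:,0]<258),('padR',px[:,0]>258)): rep(s,b&q)
E
python3 m.py wrist4 wrist5
```

```text
wrist4 band 196 px [278.7 174. ] rel [0.011  0.0432 0.0179]
wrist4 ptr 116 px [282.5 153.8] rel [0.0128 0.0527 0.0181]
wrist4 bar 1891 px [287.8 173.5] rel [0.0178 0.0433 0.0171]
wrist4 L 936 z slope [0.0057 0.0129] x fit [-0.0338 -0.0105] y range -0.002 0.058
wrist4 R 839 z slope [0.021  0.0127] x fit [0.0852 0.011 ] y range -0.003 0.057
wrist4 padL 260 px [228.1 243.9] rel [-0.0153  0.0063  0.0129]
wrist4 padR 281 px [289.5 242.3] rel [0.0166 0.0062 0.0129]
wrist5 band 206 px [282.2 176.7] rel [0.0124 0.0423 0.0198]
wrist5 ptr 119 px [284.1 156.8] rel [0.0133 0.0517 0.0207]
wrist5 bar 1898 px [290.9 176.7] rel [0.0191 0.0422 0.0192]
wrist5 L 947 z slope [0.0521 0.0128] x fit [-0.0065 -0.0102] y range -0.002 0.058
wrist5 R 853 z slope [0.0833 0.0126] x fit [0.1278 0.0104] y range -0.003 0.057
wrist5 padL 224 px [229.2 245.6] rel [-0.0145  0.0055  0.013 ]
wrist5 padR 269 px [289.  242.8] rel [0.0163 0.0058 0.0131]
```

{"name": "apply_moves", "arguments": {
  "motion": [
    [[0.2,0.5,0],[-0.1,0,0],-0.2],
    [[0.3,0.8,0],[-0.1,0,0],-0.2],
    [[0.3,1,0],[-0.1,0,0],-0.2],
    [[0.3,1,0],[-0.1,0,0],-0.2],
    [[0.3,1,0],[-0.1,0,0],-0.2]
  ]
}}

```text
time_s: 14.4
eef_pos: [0.5763, 0.2002, 0.13]
ee_rot: [-0.009, 0.707, -0.028, 0.707]
ft_force: [0.9, -0.1, -0.9]
width: 0.0352
```

{"name": "apply_moves", "arguments": {
  "motion": [
    [[0.2,0.7,0],[0,0,0],-0.2],
    [[0.06,0.4,-0.2],[0,0,0],-0.2],
    [[0,0,-0.3],[0,0,0],-0.2],
    [[0,0,-0.3],[0,0,0],-0.2],
    [[0,0,-0.2],[0,0,0],-0.2]
  ]
}}

```text
time_s: 15.02
eef_pos: [0.5837, 0.2289, 0.0996]
ee_rot: [-0.008, 0.707, -0.03, 0.707]
ft_force: [0.2, 0.4, -1.7]
width: 0.0349
```

{"name": "apply_moves", "arguments": {
  "motion": [
    [[0,0,0],[0,0,0],-0.2],
    [[0,0,0],[0,0,0],-0.2],
    [[0,0,0],[0,0,0],-0.2],
    [[0,0,0],[0,0,0],-0.2],
    [[0,0,0],[0,0,0],-0.2]
  ]
}}

```text
time_s: 15.65
eef_pos: [0.5841, 0.2305, 0.1006]
ee_rot: [-0.008, 0.706, -0.028, 0.707]
ft_force: [-0.1, -0.0, -0.5]
width: 0.0347
```

```bash
python3 - <<'E'
from h import *
snap('wrist','wrist6');s=read_state();print(s['eef_pos'],s['ee_rot'],s['ft_force'],s['width'])
t=snap('scene','scene6');k=snap('top','top6')
cv2.imwrite('pics/scene6z.png',cv2.resize(t['color'][150:290,290:440],None,fx=4,fy=4,interpolation=cv2.INTER_CUBIC))
cv2.imwrite('pics/top6z.png',cv2.resize(k['color'][140:245,110:260],None,fx=5,fy=5,interpolation=cv2.INTER_CUBIC))
E
python3 m.py wrist6
```

```text
[0.58403927 0.2305299  0.10058675] [-0.00849503  0.70645044 -0.02849632  0.70713758] [ 0.10875711  0.29171665 -0.58236962] 0.0348583985490466
wrist6 band 196 px [282.3 176.8] rel [0.0123 0.0434 0.0178]
wrist6 ptr 123 px [284.3 156.7] rel [0.0133 0.0527 0.0181]
wrist6 bar 2005 px [289.6 177.5] rel [0.0179 0.0429 0.0171]
wrist6 L 843 z slope [0.0034 0.0127] x fit [-0.011  -0.0101] y range -0.002 0.058
wrist6 R 753 z slope [0.0215 0.0127] x fit [0.0826 0.0108] y range -0.002 0.057
wrist6 padL 193 px [229.6 247.1] rel [-0.0144  0.0053  0.0127]
wrist6 padR 192 px [288.7 245.6] rel [0.016  0.0049 0.0131]
```

View pics/wrist6.png

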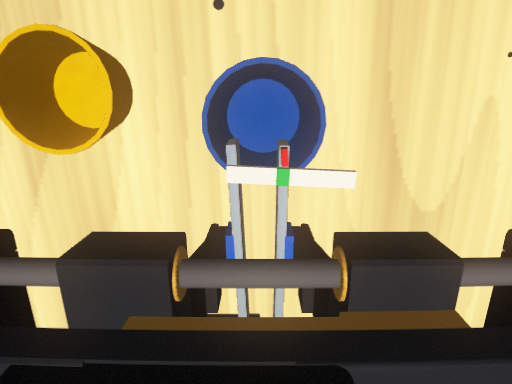

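View pics/scene6z.png

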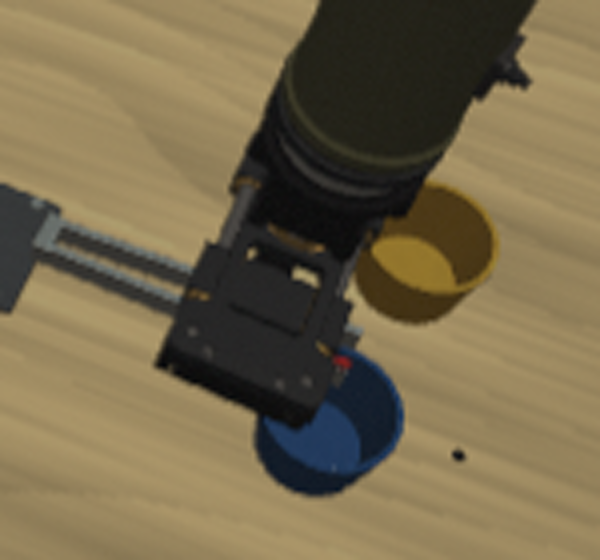

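View pics/top6z.png

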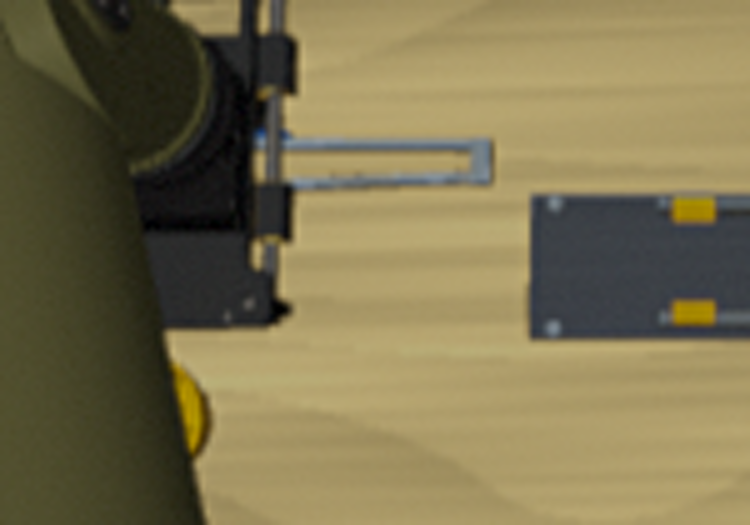

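```bash
cat > p.py <<'E'
from h import *
import sys
f=sys.argv[1]
c=load(f);h=cv2.cvtColor(c['color'],cv2.COLOR_BGR2HSV)
m=cv2.inRange(h,(100,100,30),(130,255,255));m[225:]=0
m=cv2.morphologyEx(m,cv2.MORPH_CLOSE,np.ones((5,5)))
k=max(cv2.findContours(m,0,1)[0],key=cv2.contourArea).reshape(-1,2)
P=ray(c,k,.055)[:,:2]
from scipy.optimize import least_squares
r=least_squares(lambda q:np.hypot(*(P-q[:2]).T)-q[2],[.587,.289,.04],loss='soft_l1',f_scale=.001).x
print('pot',r.round(4))
zt=float(read_state()['eef_pos'][2])+.0135
for px in ((233,141),(284,141)): print(px,ray(c,[px],zt).round(4))
E
python3 p.py wrist6
```

```text
pot [0.5896 0.2951 0.0233]
(233, 141) [[0.5745 0.2903 0.114 ]]
(284, 141) [[0.5977 0.2896 0.114 ]]
```

```bash
cat > p2.py <<'E'
from h import *
import sys
f=sys.argv[1]
c=load(f);h=cv2.cvtColor(c['color'],cv2.COLOR_BGR2HSV)
m=cv2.inRange(h,(100,80,20),(135,255,255));m[165:]=0;m[:,:170]=0;m[:,360:]=0
ys,xs=np.nonzero(m);k=cv2.convexHull(np.c_[xs,ys].astype(np.int32)).reshape(-1,2);k=k[k[:,1]<140]
P=ray(c,k,.055)[:,:2]
from scipy.optimize import least_squares
r=least_squares(lambda q:np.hypot(*(P-q[:2]).T)-q[2],[.587,.289,.04],loss='soft_l1',f_scale=.001)
print('pot',r.x.round(4),len(k),abs(r.fun).max())
E
python3 p2.py wrist6
```

```text
pot [0.5891 0.2912 0.0389] 32 0.0002806175963162433
```

{"name": "apply_moves", "arguments": {
  "motion": [
    [[0.1,0.05,-0.2],[0,0,0],-0.205],
    [[0,0,-0.3],[0,0,0],-0.205],
    [[0,0,-0.3],[0,0,0],-0.205],
    [[0,0,-0.2],[0,0,0],-0.205],
    [[0,0,0],[0,0,0],-0.205]
  ]
}}

```text
time_s: 16.42
eef_pos: [0.5865, 0.2317, 0.0696]
ee_rot: [-0.009, 0.707, -0.029, 0.707]
ft_force: [-0.4, -0.4, -0.4]
width: 0.0347
```

{"name": "apply_moves", "arguments": {
  "motion": [
    [[0,0,0],[0,0,0],-0.205],
    [[0,0,0],[0,0,0],-0.205],
    [[0,0,0],[0,0,0],-0.205],
    [[0,0,0],[0,0,0],-0.205],
    [[0,0,0],[0,0,0],-0.205]
  ]
}}

```text
time_s: 17.05
eef_pos: [0.587, 0.232, 0.0706]
ee_rot: [-0.008, 0.706, -0.029, 0.707]
ft_force: [-0.3, -1.0, -0.2]
width: 0.0344
```

```bash
python3 - <<'E'
from h import *
snap('wrist','wrist7');s=read_state();print(s['time_s'],s['eef_pos'],s['ee_rot'],s['ft_force'],s['width'])
t=snap('scene','scene7')
cv2.imwrite('pics/wrist7z.png',cv2.resize(load('wrist7')['color'][40:280,180:400],None,fx=2.4,fy=2.4,interpolation=cv2.INTER_CUBIC))
E
python3 m.py wrist7; python3 p2.py wrist7; python3 p.py wrist7
```

```text
17.1 [0.58700588 0.23200636 0.07054144] [-0.00850026  0.70648616 -0.02850912  0.70710132] [-0.43720457  0.40736696 -0.62551193] 0.03470060854769637
wrist7 band 198 px [282.6 176.9] rel [0.0127 0.0433 0.0178]
wrist7 ptr 122 px [283.9 156.8] rel [0.0133 0.0527 0.018 ]
wrist7 bar 2679 px [282.1 184.4] rel [0.0121 0.0419 0.0169]
wrist7 L 479 z slope [0.0047 0.0127] x fit [ 0.0016 -0.0103] y range -0.002 0.058
wrist7 R 429 z slope [0.0247 0.0126] x fit [0.1056 0.01  ] y range -0.002 0.057
wrist7 padL 199 px [229.8 245.4] rel [-0.0143  0.0055  0.0128]
wrist7 padR 184 px [288.5 246.5] rel [0.016  0.0046 0.0131]
pot [0.5892 0.2913 0.0389] 26 0.000262044048196762
pot [0.5906 0.2966 0.0224]
(233, 141) [[0.5774 0.2918 0.084 ]]
(284, 141) [[0.6006 0.2911 0.084 ]]
```

View pics/wrist7z.png

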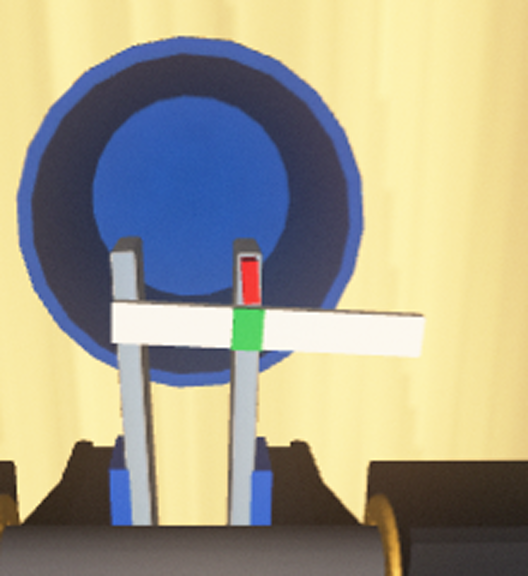

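View pics/scene7.png

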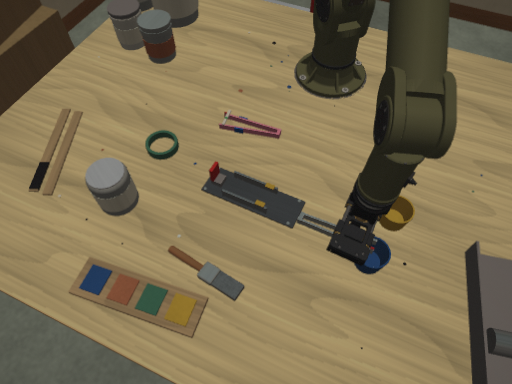

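The tip mid-gap is at (0.589, 0.2915) and the pot centre at (0.589, 0.291). The pointer is inside the green band, the tweezers are level, and the tips' underside is about 11 mm above the rim. Handing in.

```bash
python3 -c "
from h import *
print(ticket.job_done())"
```

```text
the job is handed in; nothing more can be done
None
```

I handed the job in at about 17 s of the 64 s allowed, with the tweezers still held over the blue pot; no verdict was reported.

**What I did:** I pushed the red tab with the closed fingers until the slide sat on its stop. The force rose to 16 N with no further travel, and the pictures showed the pads past the walls. I then backed off, gripped the blue pads at a set finger opening of about 35 mm, and lifted. The tweezers hung about 3° tip-up after the lift, so I turned the tool to level them before moving over the pot.

**Last checks:**
- **Gap:** the finger opening is 34.7 mm, steady to about 0.3 mm. The red pointer stands inside the green band, a fraction of a millimetre off its middle. The tips were never shut.
- **Position:** the tip mid-gap is at (0.589, 0.2915) and the pot centre is at (0.589, 0.291), both from the wrist camera. The tips' underside is about 11 mm above the rim.
- **Level and free:** the arm slopes match those seen when the tweezers lay flat on the plate. Forces are about 1 N or less, so they rest on nothing.
- **Bystanders:** the scene view shows the can, tape roll, brush and pink look-alike where they started. The blue pot's position measured the same over my last two checks. The yellow pot was partly hidden by the arm at the end, so its final position was not measured.

**Disagreements:** the top and wrist cameras differed by 2–3 mm on the pot and dock, within their stated calibration. I used the wrist camera for the final placing. One rough pot fit gave a radius of 23 mm and was discarded. The fit that replaced it gave 39 mm, close to the true 40 mm.

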